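# Take a roll of label tape off its spindle and lock the keeper

### The arm

A 7-joint arm with a two-finger parallel gripper is mounted at the origin on a cart in front of the work surface, level with it; the furniture and walls round the work are solid. World frame = base frame: x ahead of the robot, y to its left, z up, the work surface at z = 0. Lengths are in m, angles in rad, forces in N, time in s.
With the tool pointing down it reaches from about 0.425 to 0.875 m from the base axis. Payload 9.9 kg.
Tool frame: the origin (TCP) lies at the very end of the fingers, on their centre line; the grasp point (between the pads) lies tcp_to_grasp behind it (tcp_to_grasp is the distance from the TCP to the grasp point, in m); z points along the fingers, y is the direction in which the jaws open and shut (so a half turn about z gives the same grasp; the last joint's range is limited). The gripper opens to 85 mm and grips with 20 to 120 N. Pads are 22 mm wide; open, the fingers measure 114 mm over their backs; the gripper's body (76 mm by 85 mm) begins 54 mm behind the grasp point. The pads swing forward as they close: fully open they stand 13 mm farther back than shut.
Start: joints at [-1.421, 0.576, 0.025, 1.437, -0.015, 1.129, -0.057], TCP at [0.156, 0.657, 0.231] pointing down, gripper open.
Joint ranges: [-2.76, 2.76], [-0.34, 2.15], [-1.52, 1.57], [0.19, 2.46], [-1.09, 4.23], [0.17, 1.99], [-2.82, 2.82]. Speed limits (rad/s): [2.22, 2.22, 3.01, 3.01, 3.14, 3.14, 3.14].

### API

Orientations are given as [roll, pitch, yaw] about the fixed x, y, z axes, in that order (R = Rz(yaw) Ry(pitch) Rx(roll)).
In Python, from rig import get_obs, read_camera, finish_job, masks_of, mark_of, tcp_to_grasp gives the robot as it stands. The module is installed in compiled form; this text tells all that it offers.
- The arm moves only by the tool drive_tool, never from a script. Its argument "motion" is text: rows parted by semicolons, each of 7 numbers parted by spaces: the turn, a rotation vector about the tool's x, y, z in degrees, then the shift along the tool's x, y, z in m, then the closure, from -1 (fully open) to 1 (shut). A call has 1 to 12 rows; each row is the pose to reach, as a shift and turn from the pose measured when the call began, along the tool's axes at that moment; what a row does not reach only later rows make up. A row lasts 1/8 s, in which the tool goes at most 62.5 mm and 10.7 degrees, less where a joint would pass 70% of its speed; a pose out of reach is approached as far as the arm can. A call with a gripper value outside its range is refused whole. The fingers move at their own pace and stop on an object; the grip force is fixed at half the most. Time passes only in rows, so rows that repeat a pose let the fingers close. It gives the time, the measured TCP pose, the force and the opening at its end, in the units of the state.
- get_obs(): the state, without advancing time (a new reading comes with each control period).
- read_camera(name): name is "scene" or "top" or "wrist"; returns a dict with "image" (480x640x3 uint8, blue, green, red), "depth" (480x640 float32, m along the optical axis (not along the pixel's ray), 0 where there is no reading), "fx", "fy", "cx", "cy" (pixels), "k1" (the pictures are not rectified: a ray, as slopes to the right and down, at radius r is drawn at 1 + k1 r^2 times it, then the intrinsics apply), "R" (3x3) and "t" (3): a world point X has camera coordinates R X + t. Camera axes: x right, y down, z forward; pixel columns grow to the right and rows downward; lengths in m; the calibration is good to about 2 mm. A picture is of the moment at which its call begins.
- finish_job(): hands the job in, once; it reports no verdict.
Trained networks look in a picture, given as the dict that the camera call returned (one of the last four; its "shot" number tells which), for a name from the list of things; names that differ only in an ending like _2 or _b are one class to them, and where a whole thing is asked for, a point or a joint stands for the part that bears it (a point fixed in the world has none). Each returns a list of dicts, best first, with "confidence" (0 to 1); they miss things now and then, are a little off and sometimes report something else, mostly with a low value. They report only what shows in the picture. A call takes as long as a camera call. They do not tell look-alikes from the thing itself.
- masks_of(picture, target): "mask" (480x640 bool, what is visible of it).
- mark_of(picture, target): "point" ([x, y, z] in m, in world coordinates, good to about 4 mm: a listed point, or the origin of a listed thing).
The state is a dict: "t": time; "joint_pos": joint angles; "joint_velocities": joint speeds; "effort": joint torques, N m; "eef_pos": TCP position; "eef_rot": TCP orientation; "wrist_force": force on the tool from outside, world axes, zero at the start; "wrist_torque": the same for the moment, N m; "width": finger opening in m.
Only numpy, scipy, OpenCV 4.12 (cv2) and the standard library are available. Lean on these libraries where they do the work, as an engineer would, in place of code of your own. Each camera call takes 0.05 s, during which the arm holds its last target.

### The job

Slide the upper, wide roll of label tape straight up off the spindle of the tape stand and set it down flat inside the small steel tray, without letting it drop. Then swing the stand's hinged keeper plate all the way down over the spindle, so that the narrow roll left there is held in, and only then turn the turnbutton fully across the end of the keeper to lock it. Leave the narrow roll on the spindle and the other things on the bench undisturbed.

Things in the scene. Friction and masses are not known exactly. Their poses are not given: they have to be found in the camera images.
- stand: fixed tape stand: grey base 72 mm wide, 12 mm thick, x -81 to +71 mm; steel spindle 24 mm thick, rounded tip 82 mm above the bench; pillars 44 mm wide: front (turnbutton) x -74 to -50 mm, top at 94 mm; rear (keeper hinge) x +47 to +65 mm, top at 84 mm. Origin on the bench on the spindle's axis; x from turnbutton to hinge, y across, z up. The spindle's +y and -y sides are open
- wide_roll_mid (a point): the upper, wide roll of white label tape on the spindle: outer diameter 62 mm, 44 mm high, bore 30 mm, about 0.12 kg; the point is its centre, half-way up (52 mm above the bench at the start); z along its axis. It rests loosely on the narrow roll.
- narrow_roll_mid (a point): the lower, narrow roll of white tape, which stays on the spindle: outer diameter 56 mm, 18 mm high, bore 30 mm; the point is its centre, half-way up (21 mm above the bench); z along its axis
- tray: small square steel tray, open at the top, fixed to the bench: 92 x 92 mm outside, walls 3 mm thick and 14 mm high, floor 3 mm thick, inside 86 x 86 mm. Origin on the bench under its centre; x and y along its sides, z up.
- keeper (a joint): angle of the keeper (rad): 0 = fully down, level over the spindle; about pi/2 = upright; starts open at 1.75 to 1.95, leaning back away from the spindle; stop at 2.0. The hinge is stiff: the plate stays at any angle and takes about 1 N at its tip to move.
- keeper_hinge (a point): hinge axis of the keeper, 86 mm above the bench, 52 mm from the spindle's axis on the stand's +x side; the axis lies along the stand's y. Close behind it the bench's fixed service rail fills y = 0.22 to 0.28 m up to 128 mm above the bench (it also passes beside the tray); stay above it when reaching behind the open keeper
- keeper_tip (a point): middle of the free end of the keeper, a flat aluminium plate 98 mm long from the hinge axis, 44 mm wide (30 mm in its last 14 mm), 6 mm thick. Its outer face lies 8 mm outward of the line from the hinge axis along the plate (top 94 mm above the bench when shut), this point 5 mm. When shut the tip is 46 mm from the spindle's axis on the stand's -x side
- turnbutton (a joint): angle of the turnbutton (rad): 0 = bar across the stand (along its y), clear of the keeper; grows anticlockwise seen from above; stop at 1.571 = bar along the stand's x, one end lying over the keeper's free end. Starts at 0.05 to 0.3; stays where it is left (about 0.03 N m to turn).
- turnbutton_grip (a point): centre of the turnbutton, a steel bar 56 mm long, 12 mm wide, 18 mm high, that turns about an upright pivot at its middle; the point is on the pivot, half-way up the bar, 105 mm above the bench (bar from 96 to 114 mm); its y axis runs along the bar, its x axis across the 12 mm width
- standard_1: white bottle, 47 mm in diameter, 92 mm high; bystander; origin at its underside
- lamp_carton: small white carton, 42 x 42 mm, 82 mm high; bystander; origin at its underside
Not all that is in view belongs to the job. Of the things shaped like the tray, the steel one is meant.

How it is judged:
On the way, in this order (a step that is already met when the one before it is completed fails the run):
1. the wide roll is lifted off the spindle, its lower face above the spindle's tip (z of wide_roll_mid in the frame of stand above 0.105 m), for 0.05 s.
2. the wide roll lies flat in the tray, let go (horizontal distance between wide_roll_mid and tray below 0.02 m and z of wide_roll_mid in the frame of tray below 0.03 m and angle between the z axis of wide_roll_mid and the z axis of tray, either way round below 0.12 rad and contact force between the fingers and wide_roll below 0.1 N), for 0.2 s.
3. the keeper is fully down (value of joint keeper below 0.05 rad), for 0.1 s.
4. the turnbutton is turned across the keeper's end (value of joint keeper below 0.05 rad and value of joint turnbutton above 1.3 rad), for 0.1 s.
At the end, for the whole second after the job is handed in: Wide roll let go, at rest and flat (0.12 rad) in the tray, centre within 20 mm of the tray's and at most 30 mm above the bench; keeper below 0.05 rad; turnbutton beyond 1.3 rad; narrow roll at the spindle's foot, centre within 8 mm of its axis and below 26 mm (all of step 2 and all of step 4 and linear speed of wide_roll below 0.02 m/s and horizontal distance between narrow_roll_mid and stand below 0.008 m and z of narrow_roll_mid in the frame of stand below 0.026 m); the robot touches nothing.
It fails at once if the wide roll falls free (faster than 0.6 m/s with no finger on it) (linear speed of wide_roll above 0.6 m/s and contact force between the fingers and wide_roll below 0.05 N).
It fails at once if the turnbutton is turned across (beyond 1.0 rad) while the keeper is still up (above 0.3 rad) (value of joint turnbutton above 1 rad and value of joint keeper above 0.3 rad).
It fails at once if the narrow roll is raised by more than 15 mm (z of narrow_roll_mid in the frame of stand above 0.036 m).
It fails at once if the bottle or the carton is pushed more than 30 mm or knocked over (distance of any of standard_1, lamp_carton from where it was at the start of the episode above 0.03 m or angle between any of standard_1, lamp_carton's own z axis and vertical above 0.5 rad).
It also fails if it takes over 61 s, if anything falls off the work surface, if the arm or the gripper's body presses on something with over 40 N, if the wrist force passes 120 N, or if a joint passes its speed limit or range.

## Working session

There is one attempt and no reset: what is moved stays moved. The work goes in short steps, Python scripts to look and compute and a tool call to move; the robot and the scene stay as the last step left them, time stands still between calls to the robot, and variables do not carry over. Pictures are saved under pics/ and viewed, and the job is handed in when it is done.

Besides the shell and the picture viewer there is one more tool, called after "Request:" by a JSON object that holds its "api" and its "payload", one argument or row to a line. drive_tool: Moves the arm, as the interface text tells. Its arguments: {"type":"object","properties":{"motion":{"type":"string"}},"required":["motion"]}

```bash
mkdir -p pics
cat > h.py <<'E'
import numpy as np,cv2
from rig import get_obs, read_camera, finish_job, masks_of, mark_of, tcp_to_grasp
def save(p,n): cv2.imwrite('pics/'+n+'.png',p['image'])
def pix2w(p,u,v,d=None):
    d=p['depth'][int(v),int(u)] if d is None else d
    x=(u-p['cx'])/p['fx'];y=(v-p['cy'])/p['fy'];r=np.hypot(x,y);s=r
    for _ in range(20): s=r/(1+p['k1']*s*s)
    k=s/r if r>0 else 1
    return p['R'].T@(np.array([x*k*d,y*k*d,d])-p['t'])
def w2pix(p,X):
    c=p['R']@np.asarray(X)+p['t'];x,y=c[:2]/c[2];k=1+p['k1']*(x*x+y*y)
    return p['fx']*x*k+p['cx'],p['fy']*y*k+p['cy'],c[2]
E
python3 - <<'E'
from h import *
np.set_printoptions(precision=4,suppress=True)
o=get_obs();print(o['t'],o['eef_pos'],o['eef_rot'],o['width'],tcp_to_grasp)
for n in['scene','top']:
    p=read_camera(n);save(p,n+'0')
    print(n,p['R'].T@-p['t'])
    for t in['stand','wide_roll_mid','narrow_roll_mid','tray','keeper_hinge','keeper_tip','turnbutton_grip','standard_1','lamp_carton']:
        print(t,[(np.round(m['point'],4),round(m['confidence'],2)) for m in mark_of(p,t)])
E
```

```text
0.0 [0.1563 0.6562 0.2304] [-3.1399  0.0001  2.9079] 0.08535909991328532 0.0187
scene [ 0.161  -0.541   0.6714]
stand []
wide_roll_mid [(array([0.5295, 0.3998, 0.0532]), 0.68)]
narrow_roll_mid []
tray []
keeper_hinge [(array([ 0.3725,  0.4786, -0.0008]), 0.65), (array([0.5521, 0.3518, 0.0883]), 0.58)]
keeper_tip [(array([0.557 , 0.3137, 0.1793]), 0.74)]
turnbutton_grip [(array([0.5122, 0.4592, 0.1035]), 0.65)]
standard_1 [(array([ 0.3744,  0.4805, -0.0001]), 0.78)]
lamp_carton []
top [0.3811 0.246  1.2493]
stand [(array([0.5616, 0.3172, 0.1729]), 0.68)]
wide_roll_mid [(array([0.5317, 0.4039, 0.0498]), 0.9)]
narrow_roll_mid []
tray [(array([0.3493, 0.3374, 0.004 ]), 0.71), (array([ 0.7198, -0.0252, -0.0001]), 0.6)]
keeper_hinge [(array([0.5513, 0.3559, 0.0876]), 0.85)]
keeper_tip [(array([0.5597, 0.3159, 0.1718]), 0.83)]
turnbutton_grip [(array([0.5087, 0.4594, 0.102 ]), 0.55)]
standard_1 [(array([ 0.3776,  0.4828, -0.0012]), 0.87)]
lamp_carton [(array([0.652 , 0.3989, 0.    ]), 0.89)]
```

View pics/scene0.png

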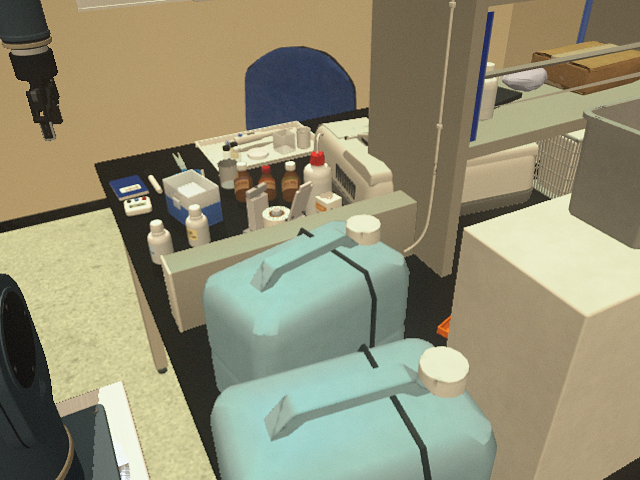

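View pics/top0.png

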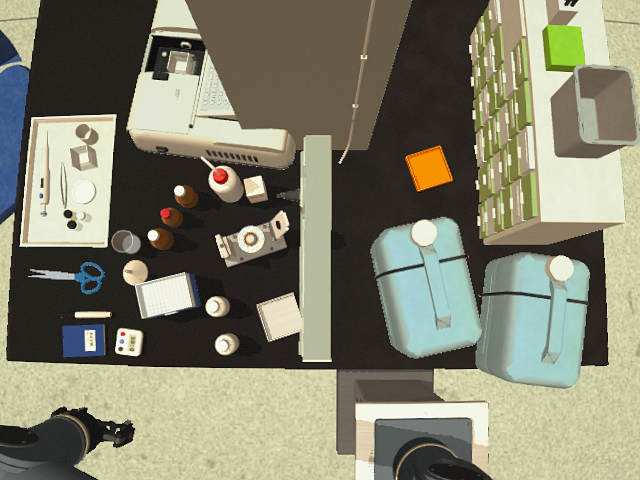

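The top view shows the stand at about (250,238) and the carton at (257,187). The pale tray is at about (280,316) beside the rail, and the orange one at (430,168) is a decoy. I'll zoom in to refine.

Run:
```python
from h import *
np.set_printoptions(precision=4,suppress=True)
p=read_camera('top')
c=p['image'][150:370,120:320];cv2.imwrite('pics/crop1.png',cv2.resize(c,None,fx=2.7,fy=2.7,interpolation=cv2.INTER_CUBIC))
m=[x for x in mark_of(p,'tray')];print(m)
for k in masks_of(p,'tray')[:2]:
    M=k['mask'];v,u=np.nonzero(M);print(k['confidence'],M.sum(),u.mean(),v.mean())
    P=np.array([pix2w(p,a,b) for a,b in zip(u,v)])
    print(np.percentile(P,[1,50,99],axis=0))
    s=P[(P[:,2]>.008)&(P[:,2]<.025)] 
    r=cv2.minAreaRect((P[:,:2]*1000).astype(np.float32));print('rect',r)
for t in['wide_roll_mid','keeper_tip','turnbutton','keeper']:
  for k in masks_of(p,t)[:2]:
    M=k['mask'];v,u=np.nonzero(M)
    P=np.array([pix2w(p,a,b) for a,b in zip(u,v)])
    print(t,k['confidence'],M.sum(),P.mean(0),np.percentile(P,[2,98],axis=0), cv2.minAreaRect((P[:,:2]*1000).astype(np.float32)))
    if t=='wide_roll_mid':
        s=P[abs(P[:,2]-.074)<.006];print(len(s),cv2.minEnclosingCircle((s[:,:2]*1000).astype(np.float32)))
```

```text
[{'point': [0.3531, 0.338, -0.0008], 'confidence': 0.78}, {'point': [0.7181, -0.0225, 0.0012], 'confidence': 0.78}]
0.85 1380 427.94202898550725 168.34710144927536
[[ 0.6614 -0.0706 -0.003 ]
 [ 0.7163 -0.0196  0.0037]
 [ 0.7659  0.0329  0.0181]]
rect ((589.42529296875, 111.98554992675781), (113.97803497314453, 482.11566162109375), 43.944759368896484)
0.71 1550 279.86 316.8283870967742
[[ 0.3003  0.2898 -0.0028]
 [ 0.3524  0.3398  0.0035]
 [ 0.4041  0.3902  0.0175]]
rect ((359.350830078125, 315.2933044433594), (96.08394622802734, 145.25108337402344), 17.011579513549805)
wide_roll_mid 0.89 536 [0.5256 0.4    0.0823] [[0.499  0.373  0.0285]
 [0.5572 0.4313 0.0786]] ((480.9022521972656, 335.07635498046875), (260.4436950683594, 61.17987060546875), 54.97098159790039)
441 ((529.3269653320312, 403.6461486816406), 31.13261604309082)
keeper_tip 0.8 316 [0.552  0.3305 0.1502] [[0.5318 0.3127 0.0921]
 [0.5749 0.351  0.1779]] ((487.17193603515625, 306.6399841308594), (241.30796813964844, 38.442298889160156), 20.70566749572754)
turnbutton 0.56 417 [0.3766 0.4785 0.0674] [[ 0.3541  0.4613 -0.0012]
 [ 0.3979  0.5164  0.0943]] ((374.5814514160156, 383.4945068359375), (274.7469177246094, 47.67761993408203), 89.09656524658203)
turnbutton 0.49 135 [0.5091 0.4607 0.1219] [[0.4845 0.4485 0.1071]
 [0.5332 0.4756 0.1178]] ((446.09344482421875, 369.4493408203125), (277.0640563964844, 32.959598541259766), 55.452510833740234)
keeper 0.83 335 [0.5515 0.3313 0.1483] [[0.5302 0.3127 0.0912]
 [0.5746 0.3535 0.1779]] ((486.8863525390625, 307.2683410644531), (241.31988525390625, 39.197147369384766), 20.853534698486328)
```

View pics/crop1.png

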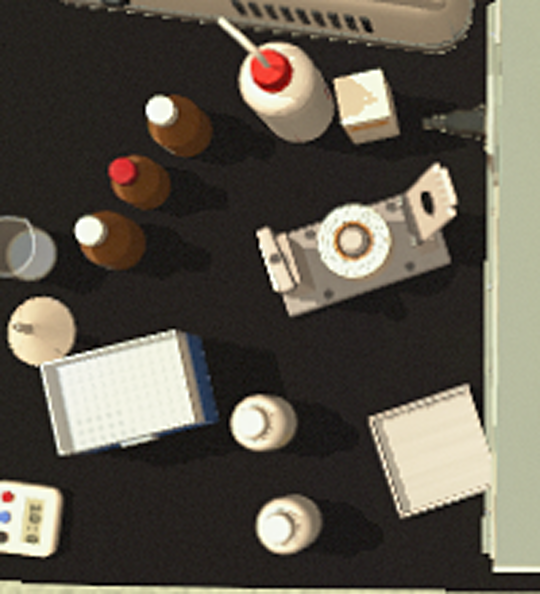

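```bash
cat >> h.py <<'E'
from scipy.spatial.transform import Rotation as Ro
def cmd(pos,ang):
    """tcp target, jaw-y direction angle deg (world), tool down"""
    o=get_obs();R=Ro.from_euler('xyz',o['eef_rot']).as_matrix()
    a=np.deg2rad(ang);y=np.array([np.cos(a),np.sin(a),0]);z=np.array([0,0,-1.]);T=np.c_[np.cross(y,z),y,z]
    rv=np.rad2deg(Ro.from_matrix(R.T@T).as_rotvec());sh=R.T@(np.asarray(pos)-o['eef_pos'])
    print('t',round(o['t'],2),'turn',np.round(rv,1),'shift',np.round(sh,4),'w',round(o['width'],4),'F',np.round(o['wrist_force'],1))
E
python3 - <<'E'
from h import *
np.set_printoptions(precision=4,suppress=True)
p=read_camera('top')
def ray(u,v,z):
    a=pix2w(p,u,v,1.);c=-p['R'].T@p['t'];return c+(a-c)*(z-c[2])/(a[2]-c[2])
for u,v in[(370,415),(405,516),(468,385),(436.5,450.5)]: print(ray(120+u/2.7,150+v/2.7,.014))
print(ray(120+352/2.7,150+240/2.7,.074),ray(120+352/2.7,150+240/2.7,.082))
cmd([.531,.402,.231],22)
print(get_obs()['joint_pos'])
E
```

```text
[0.3831 0.3936 0.014 ]
[0.2957 0.3618 0.014 ]
[0.4099 0.3081 0.014 ]
[0.3527 0.335  0.014 ]
[0.5297 0.4043 0.074 ] [0.5287 0.4032 0.082 ]
t 1.4 turn [ 0.   0.  54.6] shift [-0.4234 -0.1609  0.0003] w 0.0856 F [ 0.5 -0.3  0.3]
[-1.4208  0.5757  0.0249  1.4371 -0.015   1.129  -0.0565]
```

Request:
{"api": "drive_tool", "payload": {
  "motion": "0 0 6 -0.047 -0.018 0 -1; 0 0 12 -0.094 -0.036 0 -1; 0 0 18 -0.141 -0.054 0 -1; 0 0 24 -0.188 -0.071 0 -1; 0 0 30 -0.235 -0.089 0 -1; 0 0 36 -0.282 -0.107 0 -1; 0 0 42 -0.329 -0.125 0 -1; 0 0 48 -0.376 -0.143 0 -1; 0 0 54.6 -0.423 -0.161 0 -1; 0 0 54.6 -0.423 -0.161 0 -1; 0 0 54.6 -0.423 -0.161 0 -1"
}}

```text
t: 2.78
eef_pos: [0.5301, 0.4025, 0.2311]
eef_rot: [-3.141, -0.001, 1.956]
wrist_force: [-0.8, 0.9, 0.4]
width: 0.0858
```

Run:
```python
from h import *
np.set_printoptions(precision=4,suppress=True)
print(get_obs()['joint_pos'],get_obs()['eef_pos'],get_obs()['eef_rot'])
p=read_camera('wrist');save(p,'w1')
for t in['stand','wide_roll_mid','keeper_hinge','keeper_tip','turnbutton_grip']:
    print(t,[(np.round(m['point'],4),round(m['confidence'],2)) for m in mark_of(p,t)])
for t in['wide_roll_mid','turnbutton']:
  for k in masks_of(p,t)[:2]:
    M=k['mask'];v,u=np.nonzero(M)
    P=np.array([pix2w(p,a,b) for a,b in zip(u,v)])
    if t=='wide_roll_mid':
        s=P[abs(P[:,2]-.074)<.005];print(len(s),s.mean(0),cv2.minEnclosingCircle((s[:,:2]*1000).astype(np.float32)))
    else:
        s=P[abs(P[:,2]-.114)<.005];print(len(s),s.mean(0),cv2.minAreaRect((s[:,:2]*1000).astype(np.float32)))
```

```text
[-0.892   0.579   0.2992  1.4714 -0.1811  1.1187 -0.1746] [0.5301 0.4025 0.2311] [-3.141  -0.0006  1.9557]
stand [(array([0.529 , 0.4025, 0.0031]), 0.81)]
wide_roll_mid [(array([0.5283, 0.4048, 0.0497]), 0.6)]
keeper_hinge [(array([0.551 , 0.351 , 0.0894]), 0.87)]
keeper_tip [(array([0.5581, 0.3167, 0.1721]), 0.6)]
turnbutton_grip [(array([0.5072, 0.4609, 0.1078]), 0.8)]
3106 [0.5299 0.4052 0.0746] ((530.7761840820312, 403.9685363769531), 31.343400955200195)
1323 [0.5097 0.4628 0.1146] ((510.0772399902344, 462.5595703125), (54.654701232910156, 11.968912124633789), 25.262374877929688)
```

View pics/w1.png

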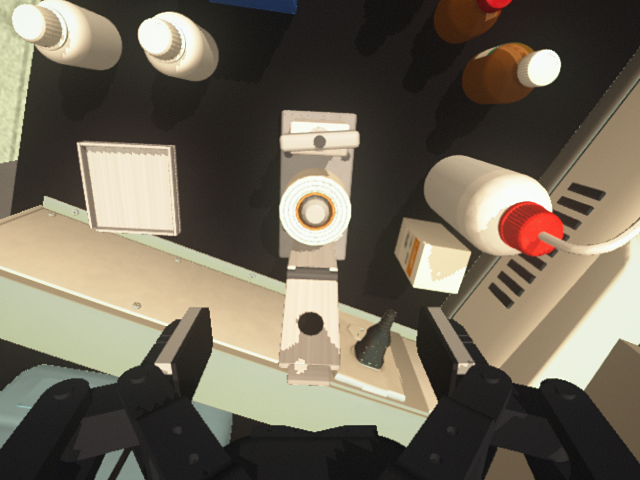

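The wrist view shows the roll at (315,210), the turnbutton bar at (320,141), the steel tray at (130,187) and the open keeper at (310,310). Everything is clear of the descent.

Run:
```python
from h import *
np.set_printoptions(precision=4,suppress=True)
p=read_camera('wrist')
print([(np.round(m['point'],4),round(m['confidence'],2)) for m in mark_of(p,'tray')])
for k in masks_of(p,'tray')[:2]:
    M=k['mask'];v,u=np.nonzero(M)
    P=np.array([pix2w(p,a,b) for a,b in zip(u,v)])
    for lo,hi in[(-.005,.007),(.007,.02),(-.005,.02)]:
        s=P[(P[:,2]>lo)&(P[:,2]<hi)];print(len(s),s.mean(0),cv2.minAreaRect((s[:,:2]*1000).astype(np.float32)))
cmd([.5305,.4045,.042],20)
```

```text
[(array([ 0.3591,  0.3331, -0.003 ]), 0.65)]
6742 [0.3512 0.3379 0.0037] ((349.44134521484375, 334.1957092285156), (101.38321685791016, 97.97460174560547), 19.19593620300293)
1755 [0.3517 0.3375 0.0127] ((353.0810241699219, 338.13934326171875), (93.22445678710938, 92.79302978515625), 18.893844604492188)
8497 [0.3513 0.3378 0.0056] ((349.723388671875, 334.3050231933594), (101.92137908935547, 97.99407196044922), 19.708059310913086)
t 3.33 turn [ 0. -0.  2.] shift [0.0021 0.0009 0.1893] w 0.0856 F [ 0.1 -0.1 -1.4]
```

Request:
{"api": "drive_tool", "payload": {
  "motion": "0 0 2 0.002 0.001 0.04 -1; 0 0 2 0.002 0.001 0.08 -1; 0 0 2 0.002 0.001 0.115 -1; 0 0 2 0.002 0.001 0.14 -1; 0 0 2 0.002 0.001 0.165 -1; 0 0 2 0.002 0.001 0.189 -1; 0 0 2 0.002 0.001 0.189 -1; 0 0 2 0.002 0.001 0.189 -1"
}}

```text
t: 4.32
eef_pos: [0.5312, 0.4046, 0.0432]
eef_rot: [3.141, -0.0, 1.92]
wrist_force: [0.2, -0.8, 1.4]
width: 0.0854
```

Run:
```python
from h import *
p=read_camera('wrist');save(p,'w2');cmd([.5305,.4045,.042],20)
p=read_camera('scene');cv2.imwrite('pics/s2.png',cv2.resize(p['image'][100:300,150:450],None,fx=2.6,fy=2.6))
```

```text
t 4.38 turn [ 0.1 -0.   0. ] shift [ 0.     -0.0009  0.0016] w 0.0854 F [-0.7  0.7 -0.3]
```

View pics/w2.png

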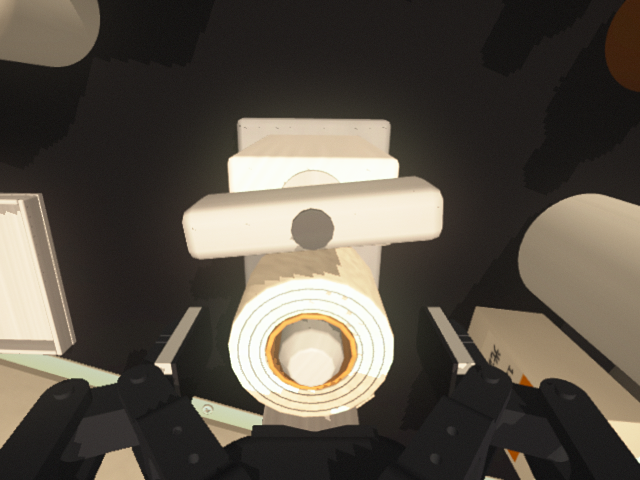

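View pics/s2.png

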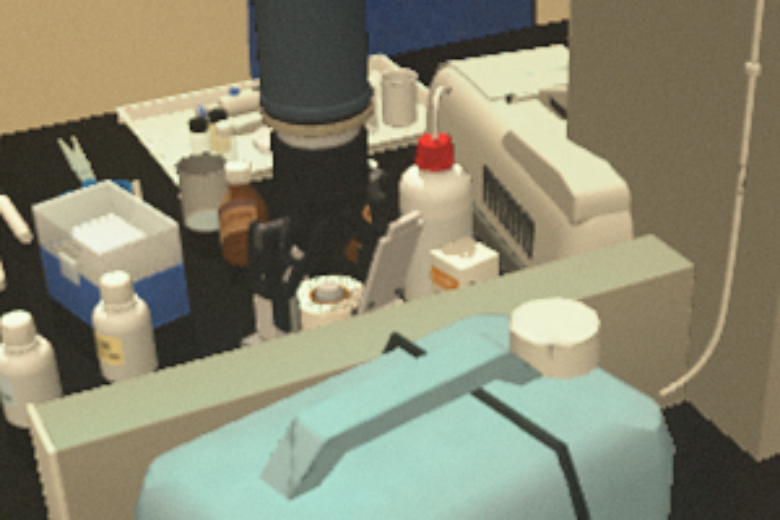

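The roll sits centred between the open pads, at (312,352) between (195,345) and (440,345). Now closing.

Request:
{"api": "drive_tool", "payload": {
  "motion": "0 0 0 0 0 0.001 -0.5; 0 0 0 0 0 0.001 0; 0 0 0 0 0 0.001 1; 0 0 0 0 0 0.001 1; 0 0 0 0 0 0.001 1; 0 0 0 0 0 0.001 1"
}}

```text
t: 5.18
eef_pos: [0.5317, 0.4052, 0.0442]
eef_rot: [3.138, -0.001, 1.92]
wrist_force: [-2.1, -1.3, 9.8]
width: 0.0609
```

Run:
```python
from h import *
p=read_camera('wrist');save(p,'w3');cmd([.5305,.4045,.042],20)
for (u,v) in [(230,330),(240,345),(395,330),(385,345)]: print(pix2w(p,u,v).round(4))
```

```text
t 5.22 turn [ 0.2 -0.1  0. ] shift [-0.0002 -0.0013  0.0021] w 0.0609 F [-2.7 -0.6  9. ]
[0.4997 0.4032 0.0746]
[0.5049 0.3981 0.0744]
[0.5577 0.4216 0.071 ]
[0.5553 0.4163 0.0743]
```

View pics/w3.png

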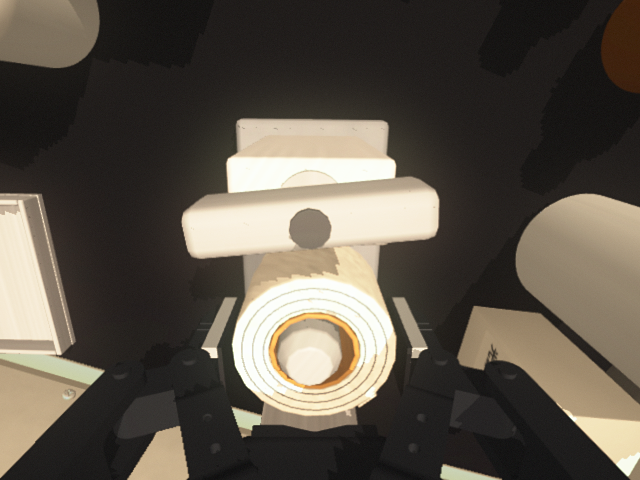

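Request:
{"api": "drive_tool", "payload": {
  "motion": "0 0 0 0 0 -0.008 1; 0 0 0 0 0 -0.02 1; 0 0 0 0 0 -0.035 1; 0 0 0 0 0 -0.05 1; 0 0 0 0 0 -0.07 1; 0 0 0 0 0 -0.09 1; 0 0 0 0 0 -0.11 1; 0 0 0 0 0 -0.13 1; 0 0 0 0 0 -0.13 1; 0 0 0 0 0 -0.13 1"
}}

```text
t: 6.48
eef_pos: [0.531, 0.4047, 0.1737]
eef_rot: [3.139, -0.001, 1.92]
wrist_force: [-0.3, 0.3, -1.1]
width: 0.0607
```

Run:
```python
from h import *
p=read_camera('wrist');save(p,'w4');cmd([.3525,.337,.172],0)
print(get_obs()['joint_pos'])
for t in['stand','narrow_roll_mid','wide_roll_mid','turnbutton_grip','tray']:
    print(t,[(np.round(m['point'],4),round(m['confidence'],2)) for m in mark_of(p,t)])
```

```text
t 6.53 turn [ 0.1 -0.1 20. ] shift [-0.0024 -0.1907  0.001 ] w 0.0606 F [-0.2 -0.3 -1.4]
[-0.89166118  0.63045346  0.2941156   1.54322533 -0.20549746  0.99614492
 -0.18966654]
stand [(array([0.5301, 0.4055, 0.0034]), 0.81)]
narrow_roll_mid [(array([0.5247, 0.4035, 0.0223]), 0.84)]
wide_roll_mid [(array([0.5314, 0.4037, 0.1788]), 0.91)]
turnbutton_grip [(array([0.5257, 0.4067, 0.0242]), 0.64), (array([0.5088, 0.4606, 0.107 ]), 0.6)]
tray [(array([ 0.358 ,  0.333 , -0.0024]), 0.95)]
```

View pics/w4.png

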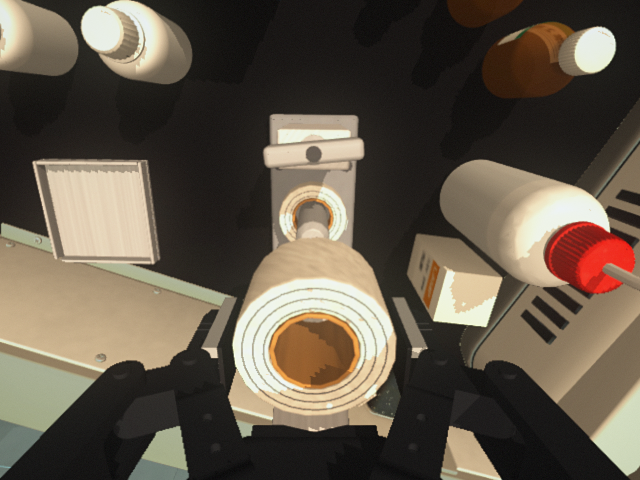

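Step 1 is done: the wide roll hangs level in the grip and the narrow one is still at the foot of the spindle, at (313,212). Next I go above the tray.

Request:
{"api": "drive_tool", "payload": {
  "motion": "0 0 4 0 -0.03 0 1; 0 0 8 -0.001 -0.065 0 1; 0 0 12 -0.001 -0.1 0 1; 0 0 16 -0.002 -0.135 0 1; 0 0 20 -0.002 -0.165 0 1; 0 0 20 -0.002 -0.191 0 1; 0 0 20 -0.002 -0.191 0 1; 0 0 20 -0.002 -0.191 0 1"
}}

```text
t: 7.78
eef_pos: [0.3531, 0.3379, 0.1733]
eef_rot: [3.139, -0.002, 1.571]
wrist_force: [-0.3, -0.2, -1.6]
width: 0.0608
```

Run:
```python
from h import *
p=read_camera('top');save(p,'t5');cmd([.3525,.337,.035],0)
print(get_obs()['eef_pos'],get_obs()['eef_rot'],get_obs()['joint_pos'])
print([(np.round(m['point'],4),round(m['confidence'],2)) for m in mark_of(p,'wide_roll_mid')])
p=read_camera('wrist');save(p,'w5')
```

```text
t 7.83 turn [ 0.2 -0.1  0. ] shift [-0.0012 -0.0012  0.1382] w 0.0606 F [ 0.1 -0.6 -1.3]
[0.35327868 0.3378414  0.17324882] [ 3.13872827e+00 -2.28981800e-03  1.57102735e+00] [-1.16042151  0.39846387  0.42007941  2.00910355 -0.22764372  0.7748827
 -0.60621377]
[]
```

View pics/w5.png

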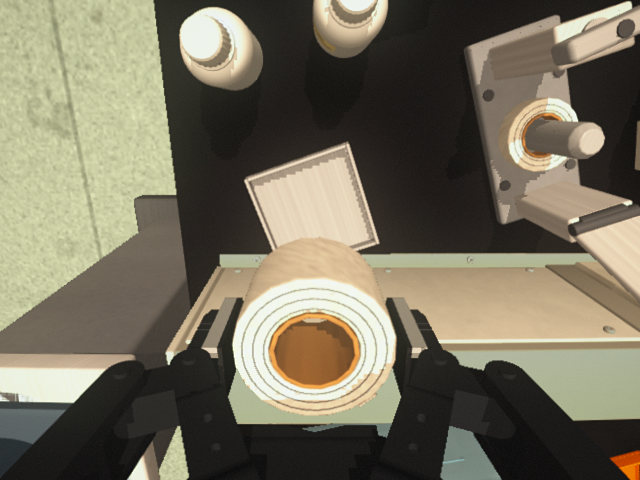

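View pics/t5.png

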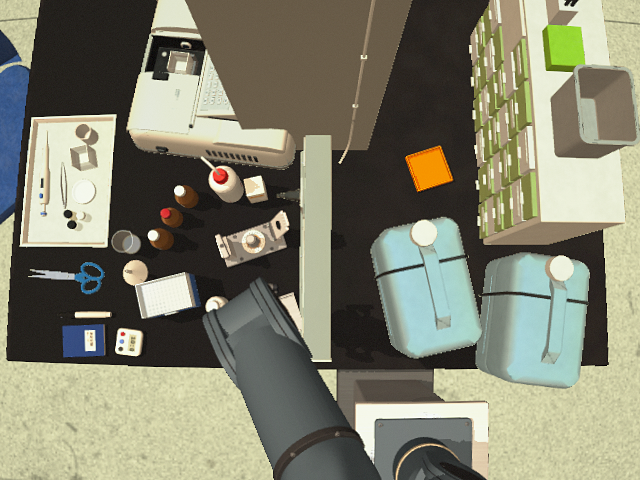

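Request:
{"api": "drive_tool", "payload": {
  "motion": "0 0 0 -0.001 -0.001 0.03 1; 0 0 0 -0.001 -0.001 0.06 1; 0 0 0 -0.001 -0.001 0.09 1; 0 0 0 -0.001 -0.001 0.115 1; 0 0 0 -0.001 -0.001 0.132 1; 0 0 0 -0.001 -0.001 0.138 1; 0 0 0 -0.001 -0.001 0.138 1"
}}

```text
t: 8.8
eef_pos: [0.3529, 0.3368, 0.0349]
eef_rot: [3.139, -0.002, 1.57]
wrist_force: [0.7, 0.5, -1.3]
width: 0.061
```

Run:
```python
from h import *
p=read_camera('wrist');save(p,'w6');cmd([.3525,.337,.018],0)
print(get_obs()['eef_pos'],get_obs()['eef_rot'])
print([(np.round(m['point'],4),round(m['confidence'],2)) for t in ['wide_roll_mid','tray'] for m in mark_of(p,t)])
```

```text
t 8.85 turn [ 0.2 -0.1 -0. ] shift [-0.     -0.0006  0.0174] w 0.0608 F [ 0.2  0.1 -1.1]
[0.35300532 0.3369956  0.03535301] [ 3.13877255e+00 -2.09836203e-03  1.57028140e+00]
[(array([0.3516, 0.3363, 0.0411]), 0.63)]
```

View pics/w6.png

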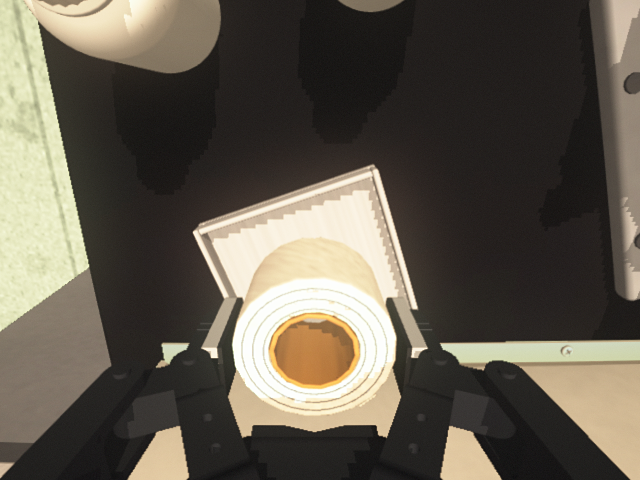

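The roll hangs centred over the tray, whose corners are at (375,168) and (197,232). I'll lower it until it touches.

Request:
{"api": "drive_tool", "payload": {
  "motion": "0 0 0 0 0 0.006 1; 0 0 0 0 0 0.011 1; 0 0 0 0 0 0.015 1; 0 0 0 0 0 0.017 1; 0 0 0 0 0 0.018 1; 0 0 0 0 0 0.018 1"
}}

```text
t: 9.7
eef_pos: [0.3531, 0.3372, 0.0177]
eef_rot: [3.138, -0.003, 1.571]
wrist_force: [-0.1, 0.5, -0.6]
width: 0.0605
```

Request:
{"api": "drive_tool", "payload": {
  "motion": "0 0 0 0 0 0.001 1; 0 0 0 0 0 0.002 1; 0 0 0 0 0 0.002 1"
}}

```text
t: 10.07
eef_pos: [0.3532, 0.3374, 0.017]
eef_rot: [3.138, -0.004, 1.57]
wrist_force: [-3.6, -2.2, 22.6]
width: 0.0608
```

Request:
{"api": "drive_tool", "payload": {
  "motion": "0 0 0 0 0 -0.001 1; 0 0 0 0 0 -0.001 0.3; 0 0 0 0 0 -0.001 -0.6; 0 0 0 0 0 -0.001 -0.7; 0 0 0 0 0 -0.001 -0.7; 0 0 0 0 0 -0.001 -0.7"
}}

```text
t: 10.82
eef_pos: [0.3532, 0.3374, 0.018]
eef_rot: [3.138, -0.004, 1.57]
wrist_force: [-0.2, 0.6, 0.5]
width: 0.073
```

Run:
```python
from h import *
p=read_camera('wrist');save(p,'w7');o=get_obs();print(o['width'],o['wrist_force'],o['eef_pos'])
```

```text
0.07216516974551665 [-0.4527655   0.42953882  0.40711284] [0.35313534 0.33734197 0.01795819]
```

View pics/w7.png

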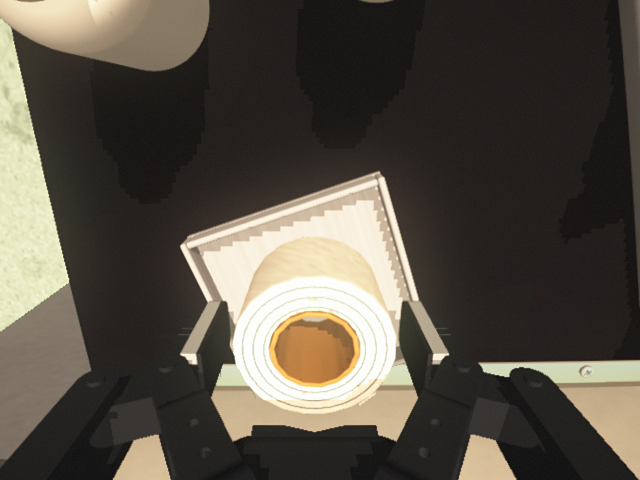

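The roll stands flat in the tray with clear gaps to both pads. I'll rise straight up and then close the fingers.

Request:
{"api": "drive_tool", "payload": {
  "motion": "0 0 0 0 0 -0.01 -0.7; 0 0 0 0 0 -0.03 -0.7; 0 0 0 0 0 -0.07 -0.7; 0 0 0 0 0 -0.11 -0.7; 0 0 0 0 0 -0.16 1; 0 0 0 0 0 -0.215 1; 0 0 0 0 0 -0.215 1"
}}

```text
t: 11.75
eef_pos: [0.3539, 0.3376, 0.2373]
eef_rot: [3.134, -0.01, 1.57]
wrist_force: [0.5, 0.0, -0.6]
width: 0.018
```

Run:
```python
from h import *
np.set_printoptions(precision=4,suppress=True)
p=read_camera('wrist');save(p,'w8');cmd([.574,.287,.232],20)
for t in['tray','wide_roll_mid']:
  print([(np.round(m['point'],4),round(m['confidence'],2)) for m in mark_of(p,t)])
  for k in masks_of(p,t)[:1]:
    M=k['mask'];v,u=np.nonzero(M);P=np.array([pix2w(p,a,b) for a,b in zip(u,v)])
    s=P[abs(P[:,2]-.047)<.005] if t!='tray' else P[(P[:,2]>.006)&(P[:,2]<.02)]
    print(len(s),s.mean(0),s.std(0),cv2.minEnclosingCircle((s[:,:2]*1000).astype(np.float32)))
```

```text
t 11.8 turn [  0.4  -0.4 -20. ] shift [-0.0499  0.2211  0.004 ] w 0.0104 F [ 0.2 -0.5 -0.5]
[(array([ 0.3574,  0.3351, -0.0023]), 0.9), (array([ 0.7185, -0.0206,  0.0018]), 0.58)]
1335 [0.3517 0.3375 0.0133] [0.0356 0.0364 0.0026] ((353.2355651855469, 338.80096435546875), 63.47690963745117)
[(array([0.3521, 0.3386, 0.0247]), 0.75)]
2574 [0.3534 0.3377 0.0476] [0.0169 0.0171 0.001 ] ((353.93865966796875, 336.29681396484375), 31.346118927001953)
```

View pics/w8.png

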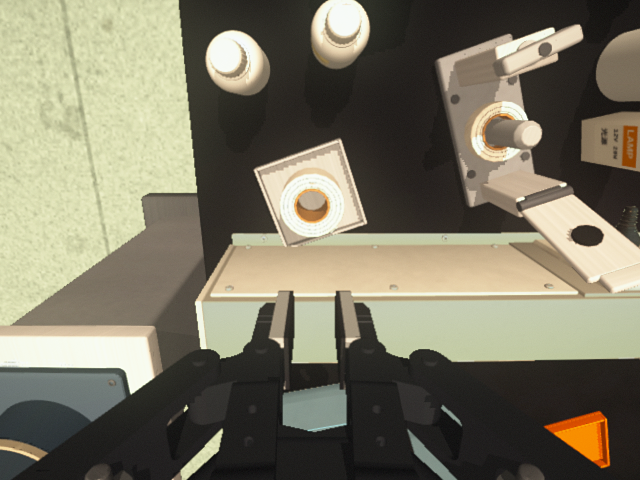

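The roll is flat in the tray at (312,205), within about 2 mm of its centre. Next I go above and behind the keeper.

Request:
{"api": "drive_tool", "payload": {
  "motion": "0 0 -4 -0.01 0.045 0 1; 0 0 -8 -0.02 0.09 0 1; 0 0 -12 -0.03 0.135 0 1; 0 0 -16 -0.04 0.18 0 1; 0.4 -0.4 -20 -0.05 0.221 0 1; 0.4 -0.4 -20 -0.05 0.221 0 1; 0.4 -0.4 -20 -0.05 0.221 0 1"
}}

```text
t: 12.88
eef_pos: [0.5719, 0.2857, 0.2309]
eef_rot: [-3.134, 0.004, 1.919]
wrist_force: [-0.1, -0.1, -0.2]
width: -0.0
```

Run:
```python
from h import *
np.set_printoptions(precision=4,suppress=True)
p=read_camera('wrist');save(p,'w9');cmd([.574,.287,.15],20)
print(get_obs()['eef_pos'],get_obs()['joint_pos'])
for t in['stand','keeper_tip','keeper_hinge','turnbutton_grip']:
  print(t,[(np.round(m['point'],4),round(m['confidence'],2)) for m in mark_of(p,t)])
p=read_camera('top')
for t in['stand','keeper_tip','keeper_hinge','turnbutton_grip']:
  print(t,[(np.round(m['point'],4),round(m['confidence'],2)) for m in mark_of(p,t)])
```

```text
t 12.93 turn [-0.4  0.2 -0. ] shift [0.0003 0.0032 0.0814] w -0.0001 F [-0.1 -0.1  0.1]
[0.5716 0.2861 0.2314] [-0.7636  0.5515  0.3762  1.5404 -0.2142  1.0988  0.0097]
stand [(array([0.5295, 0.4045, 0.0052]), 0.8)]
keeper_tip [(array([0.5607, 0.3158, 0.1745]), 0.6)]
keeper_hinge [(array([0.5491, 0.3522, 0.0862]), 0.81)]
turnbutton_grip [(array([ 0.655 ,  0.3973, -0.0031]), 0.48)]
stand [(array([ 0.5322,  0.4046, -0.004 ]), 0.77)]
keeper_tip []
keeper_hinge []
turnbutton_grip [(array([0.5099, 0.4615, 0.1034]), 0.7)]
```

View pics/w9.png

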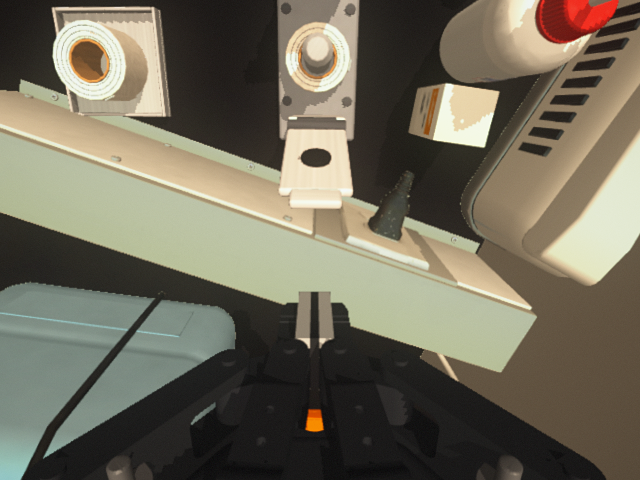

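There is a black connector on the rail at (395,210), so I'll check its clearance.

Run:
```python
from h import *
np.set_printoptions(precision=3,suppress=True)
p=read_camera('wrist')
for u,v in[(404,180),(395,205),(385,228),(350,215),(420,262),(316,200),(300,195),(340,195),(316,230),(520,330),(560,380)]: print((u,v),pix2w(p,u,v))
print(-p['R'].T@p['t'])
```

```text
(404, 180) [0.628 0.339 0.089]
(395, 205) [0.628 0.319 0.095]
(385, 228) [0.628 0.298 0.096]
(350, 215) [0.604 0.291 0.065]
(420, 262) [0.658 0.288 0.119]
(316, 200) [0.561 0.32  0.176]
(300, 195) [0.552 0.318 0.17 ]
(340, 195) [0.574 0.325 0.164]
(316, 230) [0.574 0.284 0.117]
(520, 330) [0.756 0.264 0.127]
(560, 380) [0.762 0.259 0.176]
[0.544 0.367 0.376]
```

Request:
{"api": "drive_tool", "payload": {
  "motion": "0 0 0 0 0.003 0.03 1; -0.4 0.2 0 0 0.003 0.06 1; -0.4 0.2 0 0 0.003 0.081 1; -0.4 0.2 0 0 0.003 0.081 1; -0.4 0.2 0 0 0.003 0.081 1"
}}

```text
t: 14.05
eef_pos: [0.5757, 0.2867, 0.1525]
eef_rot: [3.138, 0.001, 1.919]
wrist_force: [0.1, -0.3, 0.2]
width: 0.0001
```

Run:
```python
from h import *
p=read_camera('wrist');save(p,'w10');cmd([.574,.287,.15],20)
p=read_camera('scene');cv2.imwrite('pics/s10.png',cv2.resize(p['image'][100:300,150:450],None,fx=2.6,fy=2.6))
```

```text
t 14.1 turn [ 0.2  0.  -0. ] shift [ 0.0008 -0.0016  0.0027] w 0.0002 F [ 0.3 -0.  -0.1]
```

View pics/w10.png

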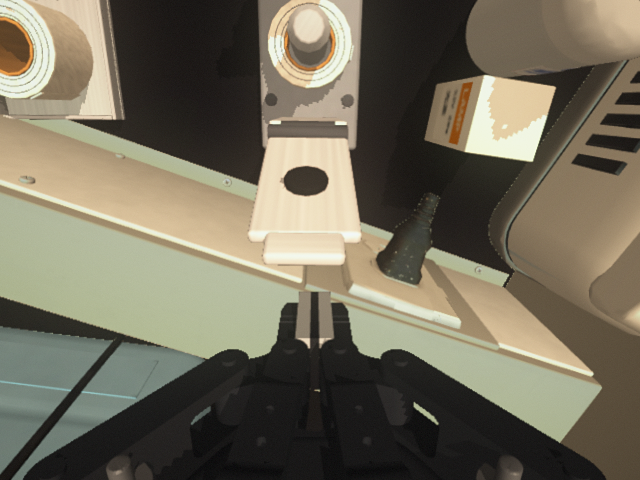

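View pics/s10.png

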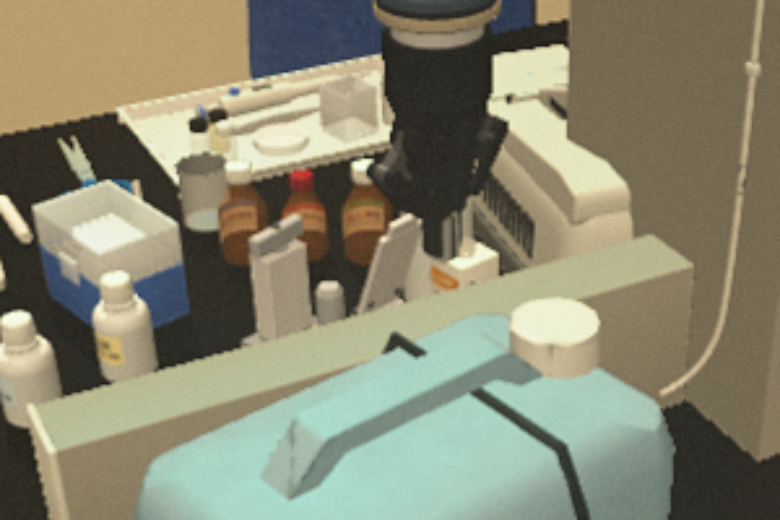

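The shut fingers at (315,310) stand behind the keeper, clear of the rail. I'll sweep the plate forward.

Request:
{"api": "drive_tool", "payload": {
  "motion": "0 0 0 0.015 -0.002 0.001 1; 0 0 0 0.028 -0.003 0.002 1; 0 0 0 0.04 -0.003 0.002 1; 0 0 0 0.05 -0.003 0.002 1; 0 0 0 0.058 -0.003 0.001 1; 0 0 0 0.066 -0.003 0.001 1; 0 0 0 0.073 -0.003 0.002 1; 0 0 0 0.079 -0.003 0.003 1; 0 0 0 0.085 -0.003 0.005 1; 0 0 0 0.091 -0.003 0.007 1; 0 0 0 0.091 -0.003 0.007 1"
}}

```text
t: 15.52
eef_pos: [0.5414, 0.3721, 0.1454]
eef_rot: [3.138, -0.0, 1.92]
wrist_force: [0.7, -0.2, 0.4]
width: -0.0002
```

Run:
```python
from h import *
p=read_camera('wrist');save(p,'w11');cmd([.574,.287,.15],20)
p=read_camera('scene');cv2.imwrite('pics/s11.png',cv2.resize(p['image'][100:300,150:450],None,fx=2.6,fy=2.6))
```

```text
t 15.57 turn [0.2 0.  0. ] shift [-0.0907  0.0015 -0.0045] w -0.0 F [ 0.2 -0.1 -0.5]
```

View pics/w11.png

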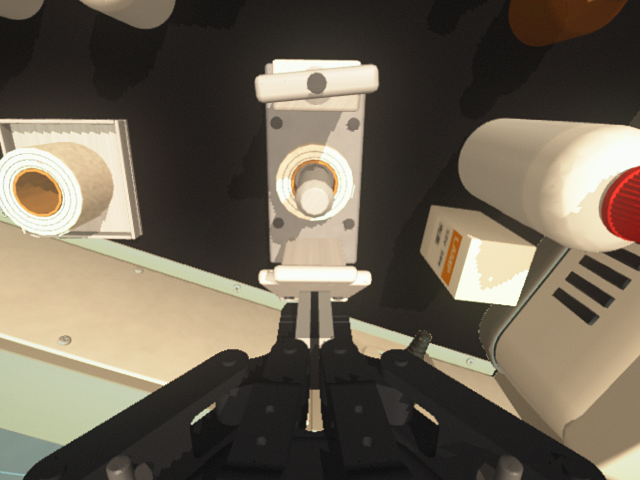

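View pics/s11.png

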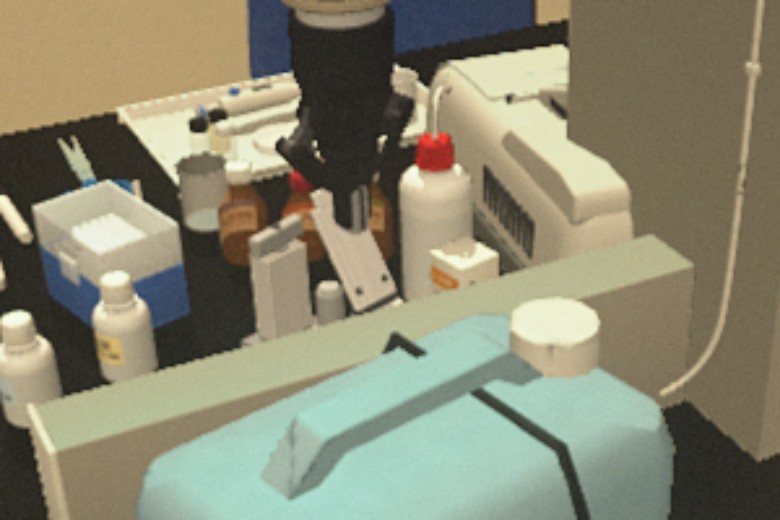

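The plate is now tipped forward to about 1 rad, with its edge at (315,275). I'll carry on down along the arc.

Request:
{"api": "drive_tool", "payload": {
  "motion": "0 0 0 0.006 0 0.003 1; 0 0 0 0.011 0 0.007 1; 0 0 0 0.016 0 0.012 1; 0 0 0 0.02 0 0.016 1; 0 0 0 0.024 0 0.021 1; 0 0 0 0.028 0 0.027 1; 0 0 0 0.031 0 0.033 1; 0 0 0 0.033 0 0.039 1; 0 0 0 0.035 0 0.045 1; 0 0 0 0.036 0 0.05 1; 0 0 0 0.036 0 0.052 1; 0 0 0 0.036 0 0.052 1"
}}

```text
t: 17.12
eef_pos: [0.5294, 0.4053, 0.0941]
eef_rot: [3.138, -0.0, 1.92]
wrist_force: [-1.5, 0.2, 6.3]
width: -0.0003
```

Run:
```python
from h import *
p=read_camera('wrist');save(p,'w12');cmd([.574,.287,.15],20)
M=masks_of(p,'keeper')
if M:
    v,u=np.nonzero(M[0]['mask']);P=np.array([pix2w(p,a,b) for a,b in zip(u,v)])
    A=np.c_[P[:,:2]-P[:,:2].mean(0),np.ones(len(P))]
    ok=abs(P[:,2]-np.median(P[:,2]))<.012
    c=np.linalg.lstsq(A[ok],P[ok,2],rcond=None)[0];print(ok.sum(),c,'slope along d',c[:2]@[.344,-.939])
p=read_camera('scene');cv2.imwrite('pics/s12.png',cv2.resize(p['image'][100:300,150:450],None,fx=2.6,fy=2.6))
```

```text
t 17.18 turn [ 0.2 -0.  -0. ] shift [-0.1264  0.0016 -0.0559] w 0.0001 F [-2.3 -0.8  6.3]
9268 [5.72421622e-04 1.51911775e-05 9.45869988e-02] slope along d 0.00018264852222672447
```

View pics/w12.png

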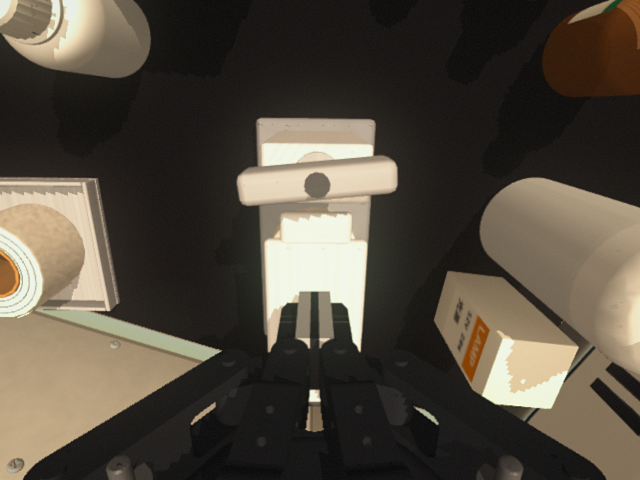

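View pics/s12.png

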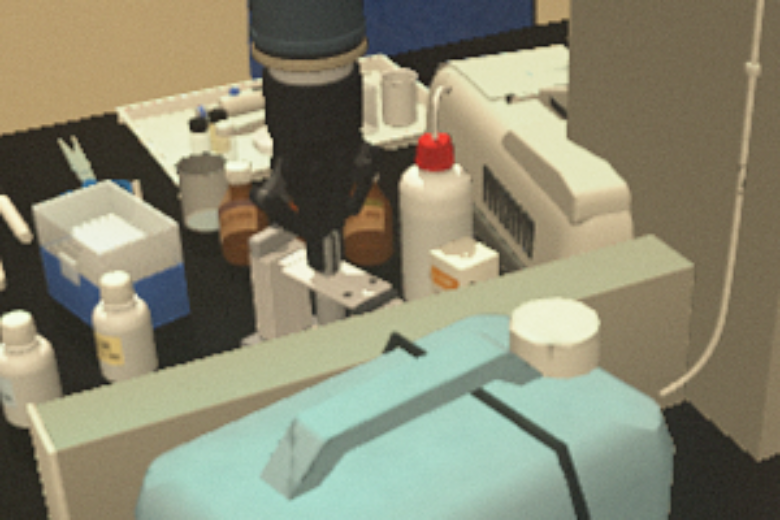

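The keeper is level: the plane fit gives a slope of 0.0002 at z 0.0946. I'll rise, go to the turnbutton and turn the wrist.

Request:
{"api": "drive_tool", "payload": {
  "motion": "0 0 0 0 0 -0.02 1; 0 0 0 0 0 -0.05 0.5; 0 0 9 0.02 0.001 -0.085 0.1; 0 0 19 0.04 0.001 -0.1 0.1; 0 0 29 0.06 0.001 -0.1 0.1; 0 0 39 0.06 0.001 -0.1 0.1; 0 0 49 0.06 0.001 -0.1 0.1; 0 0 59 0.06 0.001 -0.1 0.1; 0 0 69 0.06 0.001 -0.1 0.1; 0 0 79 0.06 0.001 -0.1 0.1; 0 0 84.5 0.06 0.001 -0.1 0.1; 0 0 84.5 0.06 0.001 -0.1 0.1"
}}

```text
t: 18.77
eef_pos: [0.5094, 0.4618, 0.1938]
eef_rot: [3.141, -0.003, 0.445]
wrist_force: [0.0, -0.4, -0.3]
width: 0.0384
```

Run:
```python
from h import *
np.set_printoptions(precision=4,suppress=True)
p=read_camera('wrist');save(p,'w13');cmd([.510,.4625,.098],-64.7)
o=get_obs();print(o['eef_pos'],o['joint_pos'])
print([(np.round(m['point'],4),round(m['confidence'],2)) for m in mark_of(p,'turnbutton_grip')])
for k in masks_of(p,'turnbutton')[:2]:
    M=k['mask'];v,u=np.nonzero(M);P=np.array([pix2w(p,a,b) for a,b in zip(u,v)])
    s=P[abs(P[:,2]-.114)<.005]
    if len(s)>20:print(len(s),s.mean(0),cv2.minAreaRect((s[:,:2]*1000).astype(np.float32)))
```

```text
t 18.82 turn [ 0.  -0.2  0.3] shift [ 0.0004 -0.0005  0.0959] w 0.0386 F [-0.4 -0.8 -0.4]
[0.5095 0.4618 0.1939] [-1.2094  0.7462  0.7841  1.4692 -0.5513  1.152  -1.4578]
[(array([0.5071, 0.4612, 0.1057]), 0.72)]
1420 [0.5114 0.4628 0.1145] ((509.6862487792969, 461.7960510253906), (56.21650695800781, 11.494382858276367), 25.16376304626465)
```

View pics/w13.png

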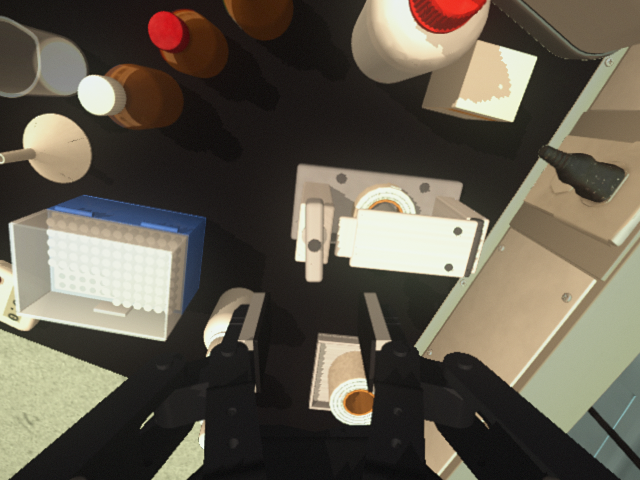

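The bar at (315,240) is aligned between the open fingers, and the keeper lies shut. I'll descend and grip.

Request:
{"api": "drive_tool", "payload": {
  "motion": "0 0 0 0 0 0.03 0.1; 0 -0.2 0.3 0 0 0.06 0.1; 0 -0.2 0.3 0 0 0.08 0.1; 0 -0.2 0.3 0 0 0.095 0.1; 0 -0.2 0.3 0 0 0.095 0.1; 0 -0.2 0.3 0 0 0.095 0.1"
}}

```text
t: 19.68
eef_pos: [0.5105, 0.4621, 0.1]
eef_rot: [-3.142, -0.001, 0.442]
wrist_force: [-0.2, 0.4, -0.7]
width: 0.0383
```

Run:
```python
from h import *
p=read_camera('wrist');save(p,'w14');cmd([.5097,.462,.098],-64.7)
```

```text
t 19.73 turn [-0.  -0.1  0. ] shift [-0.0007 -0.0002  0.0022] w 0.0381 F [ 0.9  0.5 -0.4]
```

View pics/w14.png

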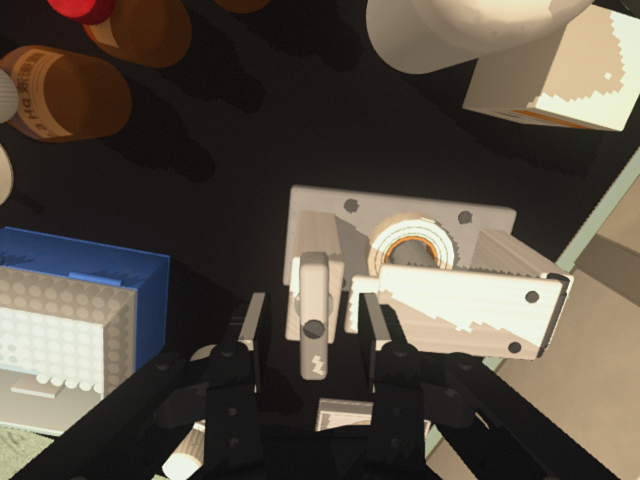

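Request:
{"api": "drive_tool", "payload": {
  "motion": "0 0 0 0 0 0 0.4; 0 0 0 0 0 0 0.7; 0 0 0 0 0 0 1; 0 0 0 0 0 0 1; 0 0 0 0 0 0 1"
}}

```text
t: 20.35
eef_pos: [0.5106, 0.4625, 0.101]
eef_rot: [-3.141, -0.002, 0.442]
wrist_force: [-1.3, 0.2, 5.6]
width: 0.0103
```

Request:
{"api": "drive_tool", "payload": {
  "motion": "0 0 -8 0 0 0 1; 0 0 -16 0 0 0 1; 0 0 -24 0 0 0 1; 0 0 -32 0 0 0 1; 0 0 -40 0 0 0 1; 0 0 -48 0 0 0 1; 0 0 -56 0 0 0 1; 0 0 -64 0 0 0 1; 0 0 -72 0 0 0 1; 0 0 -80 0 0 0 1; 0 0 -83 0 0 0 1; 0 0 -83 0 0 0 1"
}}

```text
t: 21.85
eef_pos: [0.5096, 0.4629, 0.101]
eef_rot: [3.141, -0.002, 1.891]
wrist_force: [-4.9, 0.9, 2.6]
width: 0.0103
```

Run:
```python
from h import *
p=read_camera('wrist');save(p,'w15');cmd([.5097,.462,.2],18.3);print(get_obs()['wrist_torque'])
```

```text
t 21.9 turn [ 0.  -0.1 -0. ] shift [-0.0007 -0.0001 -0.099 ] w 0.0097 F [-5.2  1.   3.5]
[0.24523516 1.20906982 0.02235216]
```

View pics/w15.png

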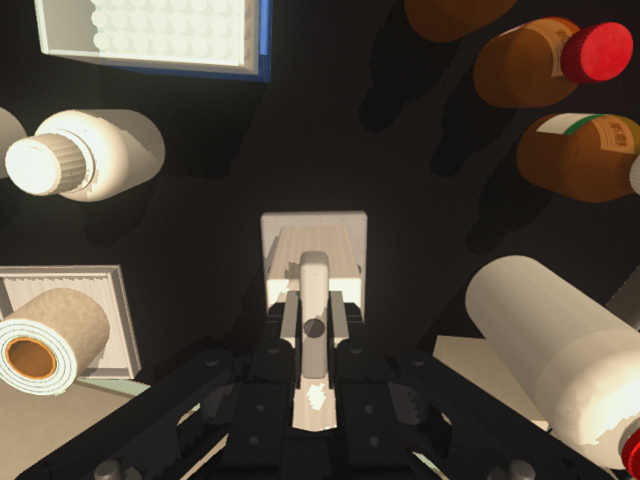

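The bar at (314,310) now lies along the stand, over the keeper's end. I'll open and rise.

Request:
{"api": "drive_tool", "payload": {
  "motion": "0 0 0 0 0 0 0.5; 0 0 0 0 0 0 0.1; 0 0 0 0 0 0 0.1; 0 0 0 0 0 0 0.1; 0 0 0 0 0 -0.02 0.1; 0 0 0 0 0 -0.06 0.1; 0 0 0 -0.03 0 -0.11 0.1; 0 0 0 -0.06 0 -0.15 0.1; 0 0 0 -0.06 0 -0.15 0.1"
}}

```text
t: 23.02
eef_pos: [0.5317, 0.403, 0.2552]
eef_rot: [3.134, -0.003, 1.885]
wrist_force: [-0.0, 0.6, 0.3]
width: 0.0382
```

Run:
```python
from h import *
np.set_printoptions(precision=4,suppress=True)
p=read_camera('wrist');save(p,'w16')
for t,z in[('turnbutton',.114),('wide_roll_mid',.047),('tray',.013),('keeper',.094)]:
  for k in masks_of(p,t)[:2]:
    M=k['mask'];v,u=np.nonzero(M);P=np.array([pix2w(p,a,b) for a,b in zip(u,v)])
    s=P[abs(P[:,2]-z)<.005]
    if len(s)>20:print(t,k['confidence'],len(s),s.mean(0),cv2.minAreaRect((s[:,:2]*1000).astype(np.float32)))
for t in['narrow_roll_mid','wide_roll_mid','standard_1','lamp_carton']:
  print(t,[(np.round(m['point'],4),round(m['confidence'],2)) for m in mark_of(p,t)])
o=get_obs();print(o['eef_pos'],o['wrist_force'])
```

```text
turnbutton 0.79 1178 [0.5096 0.4633 0.1145] ((509.7576599121094, 462.24273681640625), (11.69849967956543, 55.88943862915039), 18.123929977416992)
wide_roll_mid 0.95 2319 [0.3548 0.339  0.0473] ((354.7223205566406, 337.5262756347656), (59.498905181884766, 61.463844299316406), 38.1672248840332)
tray 0.64 1190 [0.3589 0.3438 0.0133] ((352.9051818847656, 338.07452392578125), (93.12403869628906, 93.1990966796875), 19.278682708740234)
keeper 0.93 5082 [0.5324 0.398  0.0947] ((532.3335571289062, 397.75384521484375), (43.95711135864258, 104.80735778808594), 19.781068801879883)
narrow_roll_mid []
wide_roll_mid [(array([0.3545, 0.337 , 0.0235]), 0.68)]
standard_1 [(array([ 0.3726,  0.4882, -0.0053]), 0.83)]
lamp_carton [(array([ 0.6536,  0.3992, -0.0018]), 0.57)]
[0.5279 0.406  0.25  ] [-0.2282  0.8629  0.5117]
```

View pics/w16.png

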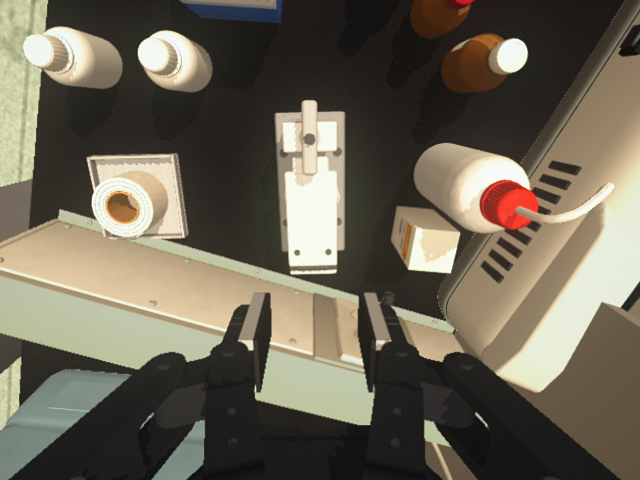

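Request:
{"api": "drive_tool", "payload": {
  "motion": "0 0 0 0 0 0 0.1; 0 0 0 0 0 0 0.1; 0 0 0 0 0 0 0.1"
}}

```text
t: 23.85
eef_pos: [0.5279, 0.406, 0.25]
eef_rot: [-3.141, -0.001, 1.891]
wrist_force: [0.1, -0.5, -1.2]
width: 0.0385
```

```bash
python3 -c "
from rig import *
print(finish_job())"
```

```text
the job is handed in; nothing more can be done
None
```

I lifted the wide roll straight up off the spindle and set it down flat in the steel tray. I then swung the keeper fully down, turned the turnbutton across its end, and handed the job in at 23.9 s. `finish_job()` reports no verdict, so these are my own last checks:

- **Wide roll:** its top face is at 47 mm, so it lies flat on the tray floor. Its centre is about 2 mm from the tray's centre. It was let go, and the fingers are clear of it.
- **Keeper:** level. A plane fitted to it just after closing had a slope of 0.0002, and its top is still at about 94.7 mm.
- **Turnbutton:** about 1.54 rad, lying over the keeper's end.
- **Robot:** retracted to 0.25 m above the bench, touching nothing.
- **Bottle and carton:** the carton is within about 2 mm of where it started. The bottle's last reading was about 7 mm from its first, which I put down to detection noise because the arm never went near it.
- **Narrow roll:** it is now hidden under the keeper, and the network returned nothing for it in the last picture. When last located, after the wide roll was lifted, its centre was at about 22 mm height and 6 mm from the spindle's axis. That reading is good to about 4 mm. Later pictures showed it still at the spindle's foot.

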